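# Short spin on the bench microcentrifuge

## Task

Give the tubes that are loaded in the bench microcentrifuge a short spin, using only the closed fingers to push and press; grasp and lift nothing. First press the open lid down until its catch holds it shut by itself, only then press down the far end of the mains rocker to switch the machine on, and last press the wide oblong short-spin key at the right of the panel fully in and keep it pressed: your program finishes while still holding that key down. Leave the round timed-start key and the things standing about the machine alone.

Things in the scene. Friction and masses are not known exactly. Their poses are not given: they have to be found in the camera images.
- centrifuge: White bench microcentrifuge, fixed, 200 mm wide, 280 deep, deck 95 high. Origin: centre of its underside; x to its back, y to its left, z up; its front faces roughly the robot. The front panel slopes 20 degrees; on it from left to right: black mains rocker, round key, oblong key. The small slide on the deck, right of the lid's tab, frees the catch when pushed back: not needed.
- lid (a joint): Lid hinge, rad: 0 shut, grows as it opens; starts at 0.55 to 0.95. Stays where left between about 0.4 and 1.2; below that a spring raises it again unless the catch has snapped in. Closing takes about 2 N at the tab, up to 8 N over the last 12 mm, where the catch snaps over; held by the catch it reads about 0.01.
- lid_hinge (a point): Middle of the lid's hinge axis, which runs along the machine's y; 131 mm behind the machine's origin, 103 mm above the bench. Its frame turns with the lid: x from the tab to the hinge, z out of the lid's upper face.
- lid_tab (a point): Where to press the lid: middle of the upper face of its front tab (50 mm wide, 12 thick), 20 mm from the free edge; seen from the hinge axis 158 mm forward and 6 mm up in the lid's frame. Behind it the white disc lid (166 mm) domes up to 17 mm above the axis plane. Moves with the lid; shut, it is 109 mm above the bench. z out of the upper face.
- rocker (a joint): Mains rocker in rad: 0 off (its end near the robot down), 0.34 on (its far end down, flush). Over-centre: it snaps over at 0.17 and stays; needs about 2 N at its raised end.
- rocker_far_end (a point): On the upper face of the raised far half of the black rocker (34 mm up the slope, 22 wide, in a 40 x 30 mm frame, left on the panel), 12 mm from its pivot towards the panel's upper end. Switched on, it has gone down by about 4 mm and stands 5.5 mm out of the panel. z out of that half's face.
- short_spin_key (a joint): Travel of the oblong key in m: 0 free, 0.004 fully in; springs back; about 5 N hold it fully in.
- short_spin_key_top (a point): Centre of the top of the grey oblong short-spin key, 36 mm wide and 18 mm up the slope, standing 8 mm out of the panel at its right. z points out of the panel (20 degrees from vertical, towards the robot); the key moves along it.
- start_key (a joint): Travel of the round key in m: 0 free, 0.004 fully in. To be left alone.
- start_key_top (a point): Centre of the top of the grey round timed-start key, 22 mm diameter, standing 8 mm out of the panel near its middle, 68 mm to the left of the short-spin key. To be left alone.
- tube_rack: Loose white tube rack with a few tubes, 62 x 110 x 50 mm, left of the machine; origin at the centre of its underside. Leave alone.
- weighing_bottle_a: Loose small glass weighing bottle, 42 mm diameter, 44 mm high, before the machine on the left; origin at its underside. Leave alone.
- tweezers_1: Loose steel tweezers, 157 mm long, lying on the bench left of the rack; origin at their underside. Leave alone.
- beaker_small: Loose 100 ml beaker, 65 mm wide, 78 mm high, at the right of the machine; origin at its underside. Leave alone.
- dropper_bottle: Loose brown dropper bottle with a black cap, 44 mm diameter, 85 mm high, left of the machine, behind the rack; origin at its underside. Leave alone.
- orange_cap_1: Loose plastic screw cap, 53 mm diameter, 24 mm high, on the bench close before the machine; origin at its underside. Leave alone.

How it is judged:
By the outcome, as a careful person would: the job done as asked, in the order asked, and still so for the second after the job is handed in, while the arm keeps its last pose, push and grip.
It also fails if it takes over 38 s, if anything falls off the work surface, if the arm or the gripper's body presses on something with over 40 N, if the wrist force passes 120 N, or if a joint passes its speed limit or range.

## Robot

A 7-joint arm with a two-finger parallel gripper is mounted at the origin on a cart in front of the work surface, level with it; the furniture and walls round the work are solid. World frame = base frame: x ahead of the robot, y to its left, z up, the work surface at z = 0. Lengths are in m, angles in rad, forces in N, time in s.
With the tool pointing down it reaches from about 0.4 to 0.85 m from the base axis. Payload 4.5 kg.
Tool frame: the origin (TCP) lies midway between the tips of the shut fingers; the grasp point (between the pads) lies 19 mm behind it; z points along the fingers, y is the line along which they close (so a half turn about z gives the same grasp; the last joint's range is limited). The gripper opens to 88 mm and grips with 3 to 60 N. Pads are 18 mm wide; open, the fingers measure 123 mm over their backs; the gripper's body (75 mm by 187 mm) begins 45 mm behind the grasp point.
Start: joints at [1.164, 0.689, -0.195, 1.565, 0.157, 0.902, -0.215], TCP at [0.267, -0.565, 0.239] pointing down, gripper open.
Joint ranges: [-3.01, 3.01], [-0.46, 2.08], [-1.47, 1.51], [0.13, 2.56], [-1, 4.14], [0.04, 2.09], [-2.66, 2.66]. Speed limits (rad/s): [2.57, 2.57, 3.14, 3.14, 3.14, 3.14, 3.14].

## Interface

Orientations are given as a unit quaternion [x, y, z, w].
In Python, from plant import r gives the robot as it stands.
- The arm moves only by the tool carry_out, never from a script. Its argument "plan" is a list of rows, each an object with "rot": the turn, a rotation vector about the tool's x, y, z in rad, a list of three; "xyz": the shift along the tool's x, y, z in m, a list of three; "grip": the closure in counts, from 0 (fully open) to 255 (shut). In form: [{"rot": [wx, wy, wz], "xyz": [dx, dy, dz], "grip": grip}, ...]. A call has 1 to 8 rows; each row is the pose to reach, as a shift and turn from the pose commanded when the call began, along the tool's axes at that moment; what a row does not reach only later rows make up. A row lasts 1/12 s, in which the tool goes at most 41.7 mm and 7.16 degrees, less where a joint would pass 70% of its speed; a pose out of reach is approached as far as the arm can. A call with a gripper value outside its range is refused whole. The fingers move at their own pace and stop on an object; "squeeze" is the grip in N (left out, the last holds). Time passes only in rows, so rows that repeat a pose let the fingers close. It gives the time, the measured TCP pose, the force, the opening and the grip force at its end, in the units of the state.
- r.get_state(): the state, without advancing time (a new reading comes with each control period).
- r.snapshot(name): name is "scene" or "top" or "wrist"; returns the picture (480x640x3 uint8, red, green, blue); there is no depth.
- r.camera_params(name): a dict with "fx", "fy", "cx", "cy" (pixels), "distortion" ([k1, k2, p1, p2, k3] as OpenCV has them; the pictures are not rectified), "position" and "attitude" of the camera in the world; the wrist camera has in their place "hand_eye" (4x4, takes a point from camera to tool coordinates, whose origin is the TCP and whose axes are the flange's). Camera axes: x right, y down, z forward; pixel columns grow to the right and rows downward; lengths in m; the calibration is good to about 2 mm. A picture is of the moment at which its call begins: read the wrist's pose just before it. camera_params takes no time and is no camera call.
- r.finish_job(): hands the job in; it is judged then, once.
The state is a dict: "clock": time; "q": joint angles; "qd": joint speeds; "joint_torque": joint torques, N m; "tool_pos": TCP position; "eef_rot": TCP orientation; "contact_force": force on the tool from outside, world axes, zero at the start; "moment": the same for the moment, N m; "opening": opening from 0.0 (shut) to 1.0 (fully open); "finger_force": force on a finger pad.
Only numpy, scipy, OpenCV 4.12 (cv2) and the standard library are available. Lean on these libraries where they do the work, as an engineer would, in place of code of your own. Each camera call takes 0.05 s, during which the arm holds its last target. There are 200 camera calls.

## Working session

There is one attempt and no reset: what is moved stays moved. The work goes in short steps, Python scripts to look and compute and a tool call to move; the robot and the scene stay as the last step left them, time stands still between calls to the robot, and variables do not carry over. Pictures are saved under pics/ and viewed, at most 10 in all, crops included, and the job is handed in when it is done.

Besides the shell and the picture viewer there is one more tool, called after "Request:" in YAML: its name, and indented under it one key for each argument. carry_out: Moves the arm, as the interface text tells. Its arguments: {"type":"object","properties":{"plan":{"type":"array"},"squeeze":{"type":"number"}},"required":["plan"]}

```bash
mkdir -p pics; ls
python3 - <<'E'
from plant import r
import cv2,json
s=r.get_state();print(s)
for n in("scene","top"):
    im=r.snapshot(n);cv2.imwrite(f"pics/{n}0.png",im[:,:,::-1]);print(n,r.camera_params(n))
print(r.camera_params("wrist"))
E
```

```text
pics
{'clock': 0.0, 'q': array([ 1.16381766,  0.68998626, -0.1945271 ,  1.56633664,  0.15731676,
        0.90248608, -0.21508637]), 'qd': array([-1.56703993e-03,  1.44336119e-03,  2.03126578e-03, -6.13683886e-05,
        8.01500489e-04, -8.34218413e-04, -3.60980996e-04]), 'joint_torque': array([-2.08906577e-04, -5.27563047e+01, -1.26704659e+00, -1.53429759e+01,
       -5.26666758e-02,  6.51413837e-03,  1.59707452e-04]), 'tool_pos': array([ 0.26634378, -0.5647156 ,  0.23791091]), 'eef_rot': array([ 9.75799145e-01,  2.18666865e-01, -2.64382921e-04, -8.71787440e-04]), 'contact_force': array([ 0.10168441, -0.20578522,  0.06629578]), 'moment': array([-0.00231675,  0.00631671,  0.02615621]), 'finger_force': 0.0, 'opening': 1.003676695870705}
scene {'fx': 576.0914624510814, 'fy': 576.0914624510814, 'cx': 318.53765482980924, 'cy': 241.45167324666056, 'distortion': array([-0.165114,  0.      ,  0.      ,  0.      ,  0.      ]), 'position': array([0.00199561, 0.95604558, 0.84779786]), 'attitude': array([-0.30318855,  0.86504704, -0.37839224,  0.12880078])}
top {'fx': 549.1482980655817, 'fy': 549.1482980655817, 'cx': 330.6365944486466, 'cy': 242.00325358619915, 'distortion': array([0.01012415, 0.        , 0.        , 0.        , 0.        ]), 'position': array([0.37066224, 0.30209159, 1.08610905]), 'attitude': array([ 0.70640406, -0.70515153,  0.03952145, -0.04682606])}
{'fx': 338.76259151334034, 'fy': 338.76259151334034, 'cx': 318.1918932071532, 'cy': 240.4745419667937, 'distortion': array([-0.06259539,  0.        ,  0.        ,  0.        ,  0.        ]), 'hand_eye': array([[ 6.85273985e-04, -9.47135586e-01, -3.20832840e-01,
         8.45393913e-02],
       [ 9.99999697e-01,  5.30223071e-04,  5.70641828e-04,
        -4.82475389e-04],
       [-3.70362209e-04, -3.20833134e-01,  9.47135662e-01,
        -1.46151596e-01],
       [ 0.00000000e+00,  0.00000000e+00,  0.00000000e+00,
         1.00000000e+00]])}
```

View pics/scene0.png

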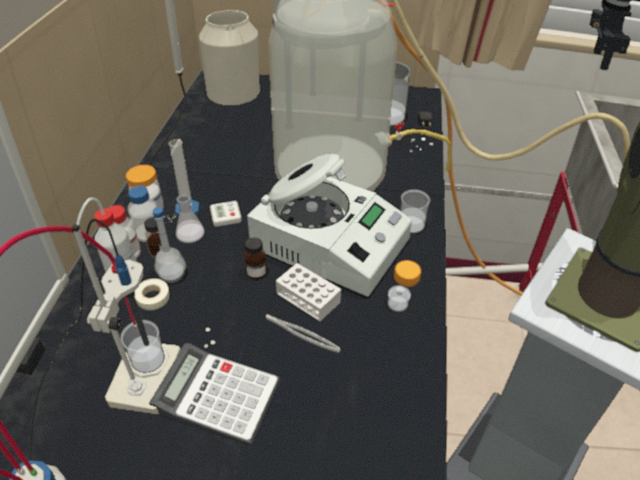

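View pics/top0.png

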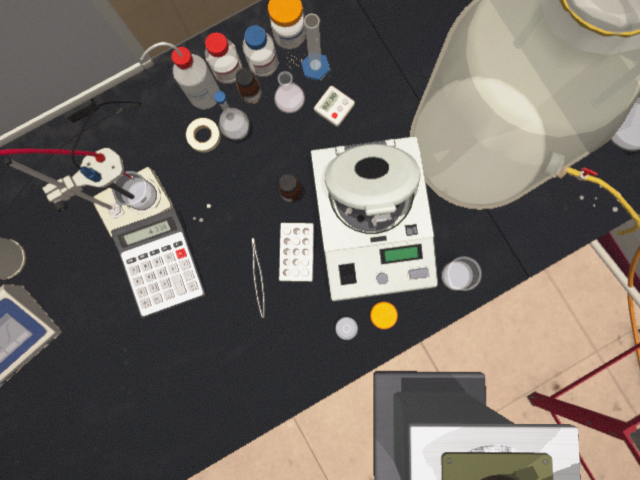

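Scene: the machine is at about (375,220) in the top view, with the lid open at (372,175), rocker (347,273), round key (382,278), oblong key (419,273). In the scene view the panel is at about (375,240). Next I'll zoom in on both.

```bash
python3 - <<'E'
import cv2,numpy as np
a=cv2.imread("pics/top0.png")[130:310,300:450];b=cv2.imread("pics/scene0.png")[140:300,240:430]
a=cv2.resize(a,None,fx=3,fy=3,interpolation=2);b=cv2.resize(b,None,fx=1.8,fy=1.8,interpolation=2)
c=np.zeros((540,800,3),np.uint8);c[:a.shape[0],:450]=a;c[:b.shape[0],455:455+b.shape[1]]=b
cv2.imwrite("pics/c1.png",c)
E
cat > h.py <<'E'
import numpy as np,cv2
from plant import r
from scipy.spatial.transform import Rotation as R
def ray(n,uv,st=None):
    p=r.camera_params(n);K=np.array([[p['fx'],0,p['cx']],[0,p['fy'],p['cy']],[0,0,1]])
    x=cv2.undistortPoints(np.array([[uv]],float),K,p['distortion'])[0,0];d=np.array([*x,1])
    if n=="wrist":
        T=p['hand_eye'];Rt=R.from_quat(st['eef_rot']).as_matrix()
        o=st['tool_pos']+Rt@T[:3,3];d=Rt@T[:3,:3]@d
    else: o=np.array(p['position']);d=R.from_quat(p['attitude']).as_matrix()@d
    return o,d/np.linalg.norm(d)
def plane(n,uv,z,st=None):
    o,d=ray(n,uv,st);return o+d*(z-o[2])/d[2]
def tri(rays):
    A=sum(np.eye(3)-np.outer(d,d) for o,d in rays);b=sum((np.eye(3)-np.outer(d,d))@o for o,d in rays)
    x=np.linalg.solve(A,b);return x,[np.linalg.norm(np.cross(x-o,d)) for o,d in rays]
def project(n,X,st=None):
    p=r.camera_params(n);K=np.array([[p['fx'],0,p['cx']],[0,p['fy'],p['cy']],[0,0,1]])
    if n=="wrist":
        T=p['hand_eye'];Rt=R.from_quat(st['eef_rot']).as_matrix();o=st['tool_pos']+Rt@T[:3,3];M=Rt@T[:3,:3]
    else: o=np.array(p['position']);M=R.from_quat(p['attitude']).as_matrix()
    return cv2.projectPoints((np.atleast_2d(X)-o)@M,np.zeros(3),np.zeros(3),K,p['distortion'])[0][:,0]
E
python3 - <<'E'
from h import *
# rough
for a in [(347,273),(382,278),(419,273)]: print(plane("top",a,0.07))
E
```

```text
[0.43767077 0.2823319  0.07      ]
[0.42854499 0.21770191 0.07      ]
[0.43791489 0.14932262 0.07      ]
```

View pics/c1.png

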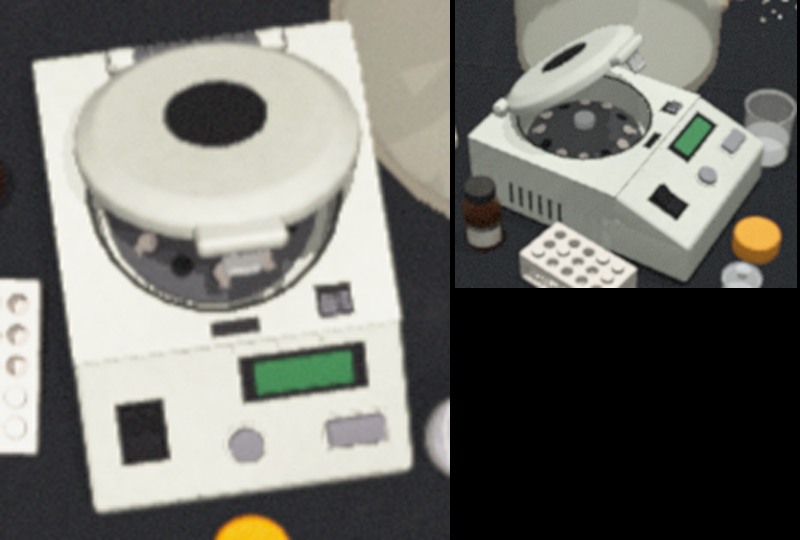

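The zoom shows rocker, round key and oblong key clearly in both views. The lid tab is at crop (242,232), which is top pixel (381,207). I'll triangulate these.

Run:
```python
from h import *
T=lambda u,v:ray("top",(300+u/3,130+v/3)); S=lambda u,v:ray("scene",(240+(u-455)/1.8,140+v/1.8))
P={}
for n,a,b in [("rocker",(142,432),(669,201)),("round",(246,446),(708,175)),("oblong",(356,431),(734,139)),("tab",(242,228),(631,45)),("slot",(235,327),(652,139)),
 ("capt",(251,540),(757,232))]:
    P[n],e=tri([T(*a),S(*b)]);print(n,P[n].round(4),np.round(e,4))
v=P["round"]-P["oblong"];print("dist",np.linalg.norm(v))
# deck corners back left/right at z=.095, front break
for a in [(37,63),(350,23),(85,362),(400,320)]: 
    o,d=T(*a);print(a,(o+d*(.095-o[2])/d[2]).round(4))
for a in [(98,510),(411,468)]:
    for z in (.04,.05): o,d=T(*a);print(a,(o+d*(z-o[2])/d[2]).round(4))
```

```text
rocker [0.434  0.2814 0.0816] [0.0012 0.0012]
round [0.426  0.218  0.0786] [0.001 0.001]
oblong [0.4351 0.1513 0.0816] [0.0009 0.0009]
tab [0.5331 0.2285 0.2117] [0.0042 0.0042]
slot [0.4972 0.2258 0.0976] [0.0005 0.0005]
capt [0.3653 0.2086 0.0207] [0.0051 0.0051]
dist 0.06738240053247191
(37, 63) [0.6625 0.3469 0.095 ]
(350, 23) [0.6878 0.1531 0.095 ]
(85, 362) [0.4765 0.3166 0.095 ]
(400, 320) [0.5023 0.126  0.095 ]
(98, 510) [0.3884 0.309  0.04  ]
(98, 510) [0.3883 0.3089 0.05  ]
(411, 468) [0.4153 0.1112 0.04  ]
(411, 468) [0.4149 0.113  0.05  ]
```

Request:
carry_out:
  plan:
    - {"rot":[0,0,0.31],"xyz":[0.245,-0.19,-0.08],"grip":255}
    - {"rot":[0,0,0.31],"xyz":[0.245,-0.19,-0.08],"grip":255}
    - {"rot":[0,0,0.31],"xyz":[0.245,-0.19,-0.08],"grip":255}
    - {"rot":[0,0,0.31],"xyz":[0.245,-0.19,-0.08],"grip":255}
    - {"rot":[0,0,0.31],"xyz":[0.245,-0.19,-0.08],"grip":255}
    - {"rot":[0,0,0.31],"xyz":[0.245,-0.19,-0.08],"grip":255}
    - {"rot":[0,0,0.31],"xyz":[0.245,-0.19,-0.08],"grip":255}
    - {"rot":[0,0,0.31],"xyz":[0.245,-0.19,-0.08],"grip":255}
  squeeze: 15

```text
clock: 0.77
tool_pos: [0.409, -0.2848, 0.3195]
eef_rot: [0.998, 0.067, 0.001, -0.001]
contact_force: [0.6, -0.1, 0.1]
opening: 0.417
finger_force: 0.0
```

```bash
cat > to.py <<'E'
import sys
from h import *
# print shift in tool axes to machine-frame/world targets, and turn to vertical at yaw 0.132
s=r.get_state();Rt=R.from_quat(s['eef_rot'])
np.set_printoptions(precision=4,suppress=True)
print("t",s['clock'],"tcp",s['tool_pos'],"F",s['contact_force'],"open",s['opening'])
c,n=np.cos(.132),np.sin(.132)
G=R.from_matrix(np.array([[c,n,0],[n,-c,0],[0,0,-1]]))
print("turn",(Rt.inv()*G).as_rotvec())
for a in sys.argv[1:]:
    p=np.array(eval(a));print(p,"->",Rt.inv().apply(p-s['tool_pos']))
E
python3 to.py "(.45,-.0,.32)" "(.47,.2,.32)"
python3 -c "
from h import *
for p in [(412,130),(420,180),(455,205),(490,205)]: print(plane('top',p,0),plane('top',p,.3))"
```

```text
t 0.7667 tcp [ 0.409  -0.2848  0.3195] F [ 0.6075 -0.0715  0.072 ] open 0.4172239025780568
turn [-0.0012 -0.0014  0.0029]
[ 0.45 -0.    0.32] -> [ 0.079  -0.2767 -0.0001]
[0.47 0.2  0.32] -> [ 0.1257 -0.4722  0.0002]
[0.7343632  0.14810099 0.        ] [0.63390341 0.19063556 0.3       ]
[0.63021236 0.13357948 0.        ] [0.55852063 0.18012511 0.3       ]
[0.57901391 0.06449053 0.        ] [0.52146398 0.13011959 0.3       ]
[ 0.57901981 -0.00532102  0.        ] [0.52146825 0.07959106 0.3       ]
```

Request:
carry_out:
  plan:
    - {"rot":[0,0,0],"xyz":[0.05,-0.25,0.0],"grip":255}
    - {"rot":[0,0,0],"xyz":[0.05,-0.25,0.0],"grip":255}
    - {"rot":[0,0,0],"xyz":[0.06,-0.3,0.0],"grip":255}
    - {"rot":[0,0,0],"xyz":[0.06,-0.33,0.0],"grip":255}
    - {"rot":[0,0,0],"xyz":[0.06,-0.33,0.0],"grip":255}
    - {"rot":[0,0,0],"xyz":[0.06,-0.33,0.0],"grip":255}
    - {"rot":[0,0,0],"xyz":[0.06,-0.33,0.0],"grip":255}
    - {"rot":[0,0,0],"xyz":[0.06,-0.33,0.0],"grip":255}

```text
clock: 1.43
tool_pos: [0.4229, 0.0459, 0.3187]
eef_rot: [0.998, 0.065, -0.0, 0.0]
contact_force: [0.6, 0.3, 0.1]
opening: 0.007
finger_force: 0.0
```

```bash
python3 to.py "(.42,.2,.32)"
```

```text
t 1.4333 tcp [0.4229 0.0459 0.3187] F [0.5528 0.2818 0.0648] open 0.007409798703043452
turn [ 0.0002  0.0003 -0.0013]
[0.42 0.2  0.32] -> [ 0.0172 -0.1532 -0.0014]
```

Request:
carry_out:
  plan:
    - {"rot":[0,0,0],"xyz":[0.01,-0.16,0.0],"grip":255}
    - {"rot":[0,0,0],"xyz":[0.01,-0.16,0.0],"grip":255}
    - {"rot":[0,0,0],"xyz":[0.01,-0.16,0.0],"grip":255}
    - {"rot":[0,0,0],"xyz":[0.01,-0.16,0.0],"grip":255}
    - {"rot":[0,0,0],"xyz":[0.01,-0.16,0.0],"grip":255}
    - {"rot":[0,0,0],"xyz":[0.01,-0.16,0.0],"grip":255}

```text
clock: 1.93
tool_pos: [0.4118, 0.2061, 0.3184]
eef_rot: [0.998, 0.068, -0.0, -0.0]
contact_force: [0.5, -0.7, -1.0]
opening: 0.007
finger_force: 0.0
```

```bash
python3 - <<'E'
from h import *
s=r.get_state();im=r.snapshot("wrist");cv2.imwrite("pics/w1.png",im[:,:,::-1])
print(s['tool_pos'],s['eef_rot'])
print(project("wrist",np.array([[.434,.2814,.08],[.426,.218,.0786],[.4351,.1513,.0816],[.547,.231,.203],s['tool_pos']]),s))
E
python3 to.py "(.539,.230,.26)"
```

```text
[0.41181605 0.20605547 0.31838889] [ 9.97686506e-01  6.79815170e-02 -3.46545451e-04 -1.69013149e-04]
[[255.33783112 174.84052672]
 [310.09575397 189.07273379]
 [369.15929951 189.68159576]
 [310.00109674  47.68202393]
 [319.31497883 307.91634778]]
t 1.9833 tcp [0.4122 0.2039 0.3183] F [-0.316  -0.8526 -0.1203] open 0.00842883636999636
turn [0.001  0.0011 0.0003]
[0.539 0.23  0.26 ] -> [ 0.1292 -0.0092  0.0582]
```

View pics/w1.png

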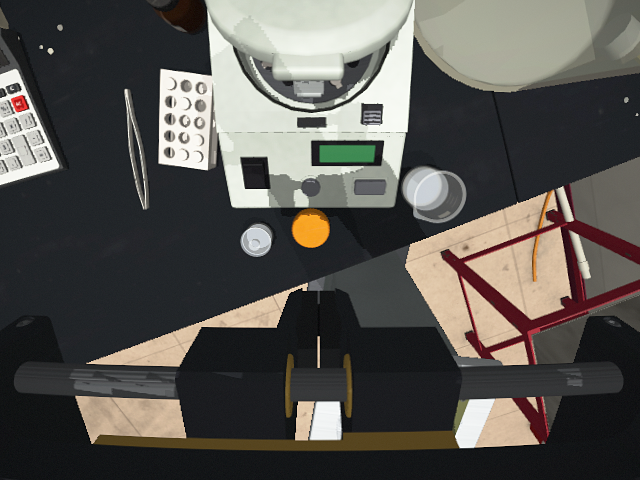

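Panel keys project within 2 px of where they appear: rocker (255,173), round (311,187), oblong (370,187). The tab is at (308,62), a bit nearer than modelled, so I'll triangulate it.

Run:
```python
from h import *
s=dict(tool_pos=np.array([0.41181605,0.20605547,0.31838889]),eef_rot=np.array([9.97686506e-01,6.79815170e-02,-3.46545451e-04,-1.69013149e-04]))
h=np.array([.668,.247,.103]);x=np.array([.991,.1316,0]);y=np.array([-.1316,.991,0])
def lid(th,f,u): return h-x*(f*np.cos(th)-u*np.sin(th))*1+np.array([0,0,f*np.sin(th)+u*np.cos(th)])
print(tri([ray("wrist",(308,62),s),ray("top",(380.7,205))]))
print(tri([ray("wrist",(308,80),s),ray("top",(380.7,212.5))]),"lower front edge")
for th in (.55,.6,.65,.7,.75,.8):
    q=np.array([lid(th,.178,.006),lid(th,.178,-.006)])
    print(th,q[0].round(3),project("wrist",q,s).round(1).tolist(),project("top",q).round(1).tolist(),project("scene",q).round(1).tolist())
```

```text
(array([0.53639473, 0.23072175, 0.21683973]), [np.float64(0.001002842221609102), np.float64(0.001002842221609105)])
(array([0.52620633, 0.22985859, 0.20674872]), [np.float64(0.0008294887076342141), np.float64(0.0008294887076342351)]) lower front edge
0.55 [0.521 0.227 0.201] [[310.2, 88.4], [310.5, 98.7]] [[382.2, 216.9], [382.2, 221.6]] [[341.0, 171.3], [343.7, 176.6]]
0.6 [0.526 0.228 0.208] [[310.0, 79.5], [310.3, 91.2]] [[382.1, 213.0], [382.2, 218.1]] [[338.8, 167.3], [341.7, 172.7]]
0.65 [0.531 0.229 0.215] [[309.7, 69.5], [310.0, 82.7]] [[382.0, 209.0], [382.1, 214.4]] [[336.4, 163.4], [339.6, 168.7]]
0.7 [0.537 0.23  0.222] [[309.4, 58.2], [309.8, 73.1]] [[381.8, 204.7], [382.0, 210.4]] [[333.8, 159.6], [337.2, 164.8]]
0.75 [0.543 0.23  0.229] [[309.2, 45.7], [309.5, 62.3]] [[381.6, 200.1], [381.9, 206.2]] [[331.1, 155.8], [334.7, 160.9]]
0.8 [0.549 0.231 0.235] [[308.9, 31.9], [309.3, 50.2]] [[381.4, 195.4], [381.7, 201.7]] [[328.2, 152.1], [332.0, 157.1]]
```

Request:
carry_out:
  plan:
    - {"rot":[0,0,0],"xyz":[0.04,-0.003,0.0],"grip":255}
    - {"rot":[0,0,0],"xyz":[0.08,-0.005,0.0],"grip":255}
    - {"rot":[0,0,0],"xyz":[0.12,-0.007,0.02],"grip":255}
    - {"rot":[0,0,0],"xyz":[0.136,-0.0085,0.05],"grip":255}
    - {"rot":[0,0,0],"xyz":[0.136,-0.0085,0.07],"grip":255}
    - {"rot":[0,0,0],"xyz":[0.136,-0.0085,0.09],"grip":255}

```text
clock: 2.48
tool_pos: [0.5475, 0.2269, 0.2265]
eef_rot: [0.998, 0.063, -0.001, 0.001]
contact_force: [0.3, -0.5, 0.1]
opening: 0.005
finger_force: 0.0
```

```bash
python3 to.py "(.548,.231,.203)" "(.526,.228,.170)" "(.516,.2268,.14)" "(.511,.2262,.115)" "(.511,.2262,.104)"
```

```text
t 2.4833 tcp [0.5475 0.2269 0.2265] F [ 0.319  -0.5122  0.126 ] open 0.0054686831103151964
turn [ 0.0021  0.0014 -0.0059]
[0.548 0.231 0.203] -> [ 0.001  -0.0041  0.0235]
[0.526 0.228 0.17 ] -> [-0.0212 -0.0039  0.0566]
[0.516  0.2268 0.14  ] -> [-0.0312 -0.0041  0.0866]
[0.511  0.2262 0.115 ] -> [-0.0362 -0.0042  0.1116]
[0.511  0.2262 0.104 ] -> [-0.0362 -0.0042  0.1226]
```

Request:
carry_out:
  plan:
    - {"rot":[0,0,0],"xyz":[0.0,-0.004,0.014],"grip":255}
    - {"rot":[0,0,0],"xyz":[-0.003,-0.004,0.024],"grip":255}
    - {"rot":[0,0,0],"xyz":[-0.009,-0.004,0.035],"grip":255}
    - {"rot":[0,0,0],"xyz":[-0.015,-0.004,0.046],"grip":255}
    - {"rot":[0,0,0],"xyz":[-0.021,-0.004,0.057],"grip":255}
    - {"rot":[0,0,0],"xyz":[-0.025,-0.004,0.068],"grip":255}
    - {"rot":[0,0,0],"xyz":[-0.029,-0.004,0.078],"grip":255}
    - {"rot":[0,0,0],"xyz":[-0.031,-0.004,0.088],"grip":255}

```text
clock: 3.15
tool_pos: [0.5148, 0.227, 0.1404]
eef_rot: [0.998, 0.064, -0.001, 0.001]
contact_force: [-1.3, 0.2, 1.9]
opening: 0.002
finger_force: 1.0
```

```bash
python3 to.py "(.511,.2262,.115)" "(.511,.2262,.104)"; python3 -c "
from h import *
a=[r.snapshot('top')[170:310,310:450],r.snapshot('scene')[120:260,240:380]]
cv2.imwrite('pics/p2.png',cv2.resize(np.hstack(a),None,fx=2.8,fy=2.8,interpolation=2)[:,:,::-1])"
```

```text
t 3.15 tcp [0.5148 0.227  0.1404] F [-1.333   0.2324  1.9143] open 0.0024836372967184275
turn [ 0.0021  0.0014 -0.0044]
[0.511  0.2262 0.115 ] -> [-0.0038  0.0002  0.0254]
[0.511  0.2262 0.104 ] -> [-0.0038  0.0002  0.0364]
```

View pics/p2.png

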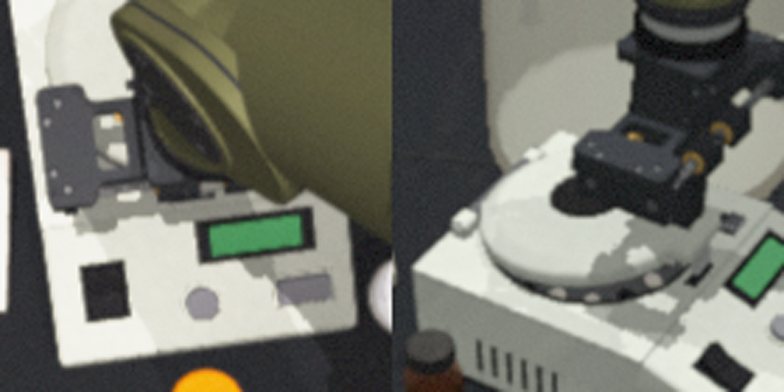

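The lid is following the fingertip and is nearly shut, at about 2 N. I'll keep pressing.

Request:
carry_out:
  plan:
    - {"rot":[0,0,0],"xyz":[-0.002,0,0.01],"grip":255}
    - {"rot":[0,0,0],"xyz":[-0.003,0,0.018],"grip":255}
    - {"rot":[0,0,0],"xyz":[-0.004,0,0.024],"grip":255}
    - {"rot":[0,0,0],"xyz":[-0.004,0,0.028],"grip":255}
    - {"rot":[0,0,0],"xyz":[-0.004,0,0.031],"grip":255}
    - {"rot":[0,0,0],"xyz":[-0.004,0,0.033],"grip":255}
    - {"rot":[0,0,0],"xyz":[-0.004,0,0.034],"grip":255}

```text
clock: 3.83
tool_pos: [0.5117, 0.2279, 0.1077]
eef_rot: [0.998, 0.065, 0.0, 0.001]
contact_force: [-2.3, -3.7, 15.5]
opening: 0.006
finger_force: 7.4
```

Request:
carry_out:
  plan:
    - {"rot":[0,0,0],"xyz":[0,0,0.002],"grip":255}
    - {"rot":[0,0,0],"xyz":[0,0,0.003],"grip":255}
    - {"rot":[0,0,0],"xyz":[0,0,0.003],"grip":255}

```text
clock: 4.08
tool_pos: [0.5116, 0.2279, 0.1052]
eef_rot: [0.998, 0.065, 0.0, 0.001]
contact_force: [-2.0, -4.3, 16.3]
opening: 0.002
finger_force: 8.3
```

Request:
carry_out:
  plan:
    - {"rot":[0,0,0],"xyz":[0,0,-0.01],"grip":255}
    - {"rot":[0,0,0],"xyz":[0,0,-0.04],"grip":255}
    - {"rot":[0,0,0],"xyz":[0,0,-0.06],"grip":255}
    - {"rot":[0,0,0],"xyz":[-0.04,0,-0.07],"grip":255}
    - {"rot":[0,0,0],"xyz":[-0.08,0,-0.07],"grip":255}
    - {"rot":[0,0,0],"xyz":[-0.105,0,-0.07],"grip":255}
    - {"rot":[0,0,0],"xyz":[-0.105,0,-0.07],"grip":255}

```text
clock: 4.67
tool_pos: [0.4008, 0.2141, 0.1738]
eef_rot: [0.998, 0.067, -0.003, 0.001]
contact_force: [-1.3, -0.1, 0.5]
opening: 0.005
finger_force: 0.0
```

```bash
python3 to.py
python3 - <<'E'
from h import *
s=r.get_state();im=r.snapshot("wrist");cv2.imwrite("pics/w2.png",im[:,:,::-1])
print(s['tool_pos'].tolist(),s['eef_rot'].tolist())
h=np.array([.668,.247,.103]);x=np.array([.991,.1316,0])
print(project("wrist",np.array([[.434,.2814,.0816],[.426,.218,.0786],[.4351,.1513,.0816],h-.178*x+[0,0,.006],h-.178*x+[0,0,.025]]),s))
E
```

```text
t 4.6667 tcp [0.4008 0.2141 0.1738] F [-1.2518 -0.0685  0.4643] open 0.005411095501604675
turn [0.0025 0.0066 0.0023]
[0.4008094504191861, 0.21407780831707127, 0.17383331395485072] [0.9977383921749373, 0.06712373556739551, -0.003211080806181842, 0.0014811697086453566]
[[230.83085583 188.66910018]
 [317.92765704 210.06000727]
 [410.73363701 211.0956431 ]
 [323.63654151 113.63187455]
 [324.27438247 112.5819758 ]]
```

View pics/w2.png

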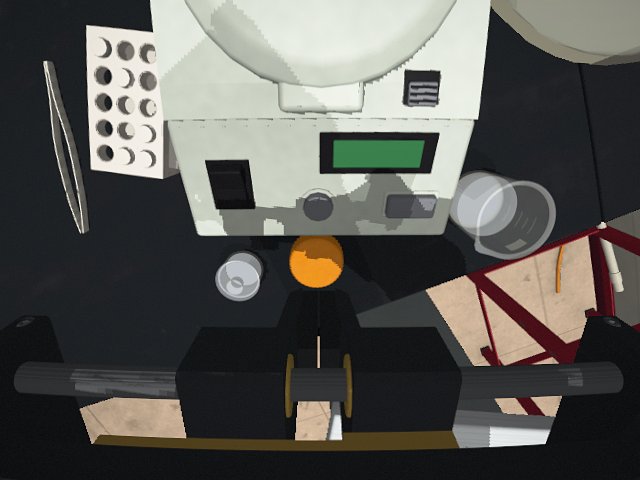

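The tab's front edge is at row 112, where shut predicts 113. The rocker is at (230,185) and the oblong key at (411,205), about 3 mm further back than my estimate. I'll check the lid height by the tab's width in pixels and by a scene-view comparison.

```bash
python3 - <<'E'
from h import *
s=r.get_state()
h=np.array([.668,.247,.103]);x=np.array([.991,.1316,0]);y=np.array([-.1316,.991,0])
im=cv2.imread("pics/w2.png",0).astype(int)
print(im[98,270:290],im[98,355:376])
for th in (0.01,.05,.1,.15,.3):
    L=[h-x*(.17*np.cos(th)-.006*np.sin(th))+np.array([0,0,.17*np.sin(th)+.006*np.cos(th)])+y*k for k in(.025,-.025)]
    p=project("wrist",np.array(L),s);print(th,p.round(1).tolist(),p[1,0]-p[0,0])
E
python3 to.py "(.434,.281,.12)" "(.434,.281,.095)"
```

```text
[205 204 205 205 205 206 206 211 150 152 174 184 197 210 218 218 217 218
 219 218] [241 241 241 236 228 220 209 184 121 229 231 228 228 229 229 228 229 230
 230 231 230]
0.01 [[281.7, 106.3], [367.8, 106.5]] 86.095366962306
0.05 [[280.5, 104.8], [369.6, 105.0]] 89.07699898722149
0.1 [[278.8, 102.0], [371.9, 102.3]] 93.14276094832519
0.15 [[276.9, 98.1], [374.5, 98.4]] 97.6283942839512
0.3 [[270.0, 78.0], [384.2, 78.4]] 114.18161912100084
t 4.7167 tcp [0.4044 0.2152 0.1739] F [ 0.5668 -0.5856  0.2993] open 0.004677057677271626
turn [0.001  0.0024 0.0012]
[0.434 0.281 0.12 ] -> [ 0.0382 -0.0613  0.0538]
[0.434 0.281 0.095] -> [ 0.0382 -0.0614  0.0788]
```

Tab width is 85 px, matching a lid angle of about 0.01, so the lid is shut and caught. Next is the rocker.

Request:
carry_out:
  plan:
    - {"rot":[0,0,0],"xyz":[0.025,-0.03,0.0],"grip":255}
    - {"rot":[0,0,0],"xyz":[0.049,-0.062,0.01],"grip":255}
    - {"rot":[0,0,0],"xyz":[0.049,-0.062,0.04],"grip":255}
    - {"rot":[0,0,0],"xyz":[0.049,-0.062,0.065],"grip":255}
    - {"rot":[0,0,0],"xyz":[0.049,-0.062,0.073],"grip":255}
    - {"rot":[0,0,0],"xyz":[0.049,-0.062,0.076],"grip":255}
    - {"rot":[0,0,0],"xyz":[0.049,-0.062,0.076],"grip":255}

```text
clock: 5.3
tool_pos: [0.448, 0.2833, 0.0974]
eef_rot: [0.998, 0.065, -0.0, 0.0]
contact_force: [0.1, -0.1, -0.3]
opening: 0.003
finger_force: 0.0
```

```bash
python3 to.py "(.4445,.283,.085)"
```

```text
t 5.3 tcp [0.448  0.2833 0.0974] F [ 0.142  -0.0602 -0.2611] open 0.0025261572490872276
turn [ 0.0006  0.0004 -0.0021]
[0.4445 0.283  0.085 ] -> [-0.0035 -0.0002  0.0124]
```

Request:
carry_out:
  plan:
    - {"rot":[0,0,0],"xyz":[-0.003,0,0.003],"grip":255}
    - {"rot":[0,0,0],"xyz":[-0.003,0,0.006],"grip":255}
    - {"rot":[0,0,0],"xyz":[-0.003,0,0.008],"grip":255}
    - {"rot":[0,0,0],"xyz":[-0.003,0,0.01],"grip":255}
    - {"rot":[0,0,0],"xyz":[-0.003,0,0.012],"grip":255}
    - {"rot":[0,0,0],"xyz":[-0.003,0,0.012],"grip":255}

```text
clock: 5.8
tool_pos: [0.4453, 0.2836, 0.0889]
eef_rot: [0.998, 0.065, 0.001, -0.0]
contact_force: [-3.5, -2.8, 27.0]
opening: 0.005
finger_force: 13.6
```

Request:
carry_out:
  plan:
    - {"rot":[0,0,0],"xyz":[0,0,-0.01],"grip":255}
    - {"rot":[0,0,0],"xyz":[-0.01,0,-0.05],"grip":255}
    - {"rot":[0,0,0],"xyz":[-0.05,0,-0.08],"grip":255}
    - {"rot":[0,0,0],"xyz":[-0.06,0,-0.08],"grip":255}
    - {"rot":[0,0,0],"xyz":[-0.06,0,-0.08],"grip":255}
    - {"rot":[0,0,0],"xyz":[-0.06,0,-0.08],"grip":255}

```text
clock: 6.3
tool_pos: [0.3848, 0.2757, 0.1664]
eef_rot: [0.998, 0.066, 0.001, -0.0]
contact_force: [0.2, 0.8, 0.2]
opening: 0.004
finger_force: 0.0
```

```bash
python3 to.py
python3 - <<'E'
from h import *
s=r.get_state();im=r.snapshot("wrist")[:,:,::-1];cv2.imwrite("pics/w3f.png",im)
print(project("wrist",np.array([[.4365,.2817,.0816],[.429,.218,.0786],[.4375,.1513,.0816]]),s))
o=cv2.imread("pics/w2.png")
a=[cv2.resize(o[140:230,190:290],(400,360),interpolation=2),cv2.resize(im[150:240,260:360],(400,360),interpolation=2)]
b=cv2.resize(im[60:260],(800,250))[:, :]
cv2.imwrite("pics/p3.png",np.vstack([np.hstack(a),b[:240]]))
E
```

```text
t 6.3 tcp [0.3848 0.2757 0.1664] F [0.223  0.8138 0.174 ] open 0.003643182606099103
turn [-0.0005 -0.001   0.    ]
[[320.32194085 176.52430758]
 [408.55155699 198.85630235]
 [503.43951877 200.91064238]]
```

View pics/p3.png

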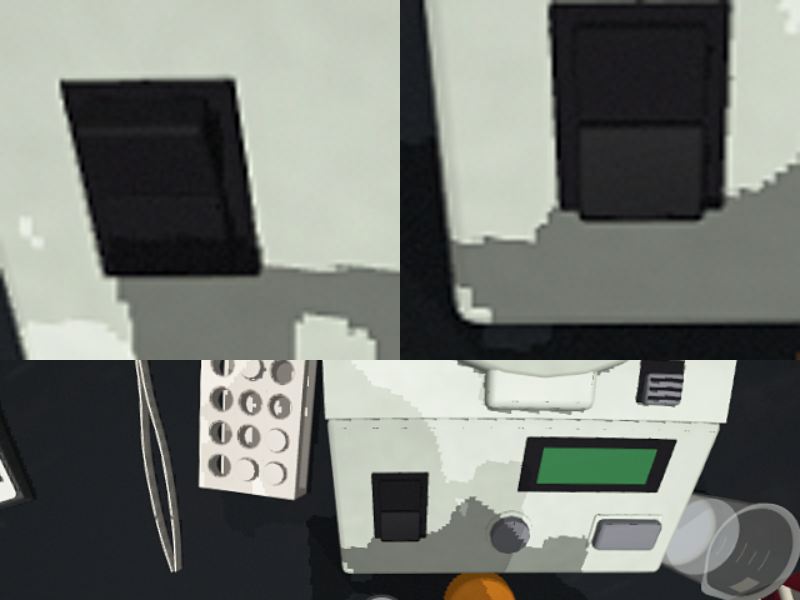

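The rocker is on: its near half is now raised and the far half is flush. The oblong key is at about (502,199), within 2 px of prediction. Now I'll go to the key.

Request:
carry_out:
  plan:
    - {"rot":[0,0,0],"xyz":[0.01,0.04,0.0],"grip":255}
    - {"rot":[0,0,0],"xyz":[0.02,0.08,0.0],"grip":255}
    - {"rot":[0,0,0],"xyz":[0.032,0.115,0.0],"grip":255}
    - {"rot":[0,0,0],"xyz":[0.033,0.129,0.02],"grip":255}
    - {"rot":[0,0,0],"xyz":[0.033,0.129,0.05],"grip":255}
    - {"rot":[0,0,0],"xyz":[0.033,0.129,0.068],"grip":255}
    - {"rot":[0,0,0],"xyz":[0.033,0.129,0.068],"grip":255}

```text
clock: 6.93
tool_pos: [0.4341, 0.1503, 0.0942]
eef_rot: [0.998, 0.064, -0.002, 0.001]
contact_force: [0.5, -0.3, 0.4]
opening: 0.007
finger_force: 0.0
```

```bash
python3 to.py "(.4345,.152,.08)"
```

```text
t 6.9333 tcp [0.4341 0.1503 0.0942] F [ 0.5107 -0.2543  0.4199] open 0.007340956886282077
turn [ 0.0022  0.0051 -0.0031]
[0.4345 0.152  0.08  ] -> [ 0.0006 -0.0016  0.0142]
```

Request:
carry_out:
  plan:
    - {"rot":[0,0,0],"xyz":[0,-0.001,0.005],"grip":255}
    - {"rot":[0,0,0],"xyz":[0,-0.001,0.009],"grip":255}
    - {"rot":[0,0,0],"xyz":[0,-0.001,0.011],"grip":255}
    - {"rot":[0,0,0],"xyz":[0,-0.001,0.013],"grip":255}
    - {"rot":[0,0,0],"xyz":[0,-0.001,0.013],"grip":255}

```text
clock: 7.35
tool_pos: [0.4347, 0.1531, 0.085]
eef_rot: [0.998, 0.066, 0.0, -0.0]
contact_force: [0.9, 0.3, 0.0]
opening: 0.008
finger_force: 0.0
```

Request:
carry_out:
  plan:
    - {"rot":[0,0,0],"xyz":[0,0,0.002],"grip":255}
    - {"rot":[0,0,0],"xyz":[0,0,0.004],"grip":255}
    - {"rot":[0,0,0],"xyz":[0,0,0.005],"grip":255}
    - {"rot":[0,0,0],"xyz":[0,0,0.005],"grip":255}

```text
clock: 7.68
tool_pos: [0.4358, 0.1533, 0.0801]
eef_rot: [0.998, 0.065, 0.001, -0.0]
contact_force: [2.2, 0.8, 6.4]
opening: 0.005
finger_force: 2.5
```

Request:
carry_out:
  plan:
    - {"rot":[0,0,0],"xyz":[0,0,0.001],"grip":255}
    - {"rot":[0,0,0],"xyz":[0,0,0.002],"grip":255}
    - {"rot":[0,0,0],"xyz":[0,0,0.002],"grip":255}
    - {"rot":[0,0,0],"xyz":[0,0,0.002],"grip":255}

```text
clock: 8.02
tool_pos: [0.436, 0.1533, 0.0794]
eef_rot: [0.998, 0.065, 0.002, -0.001]
contact_force: [0.4, -0.7, 20.2]
opening: 0.005
finger_force: 9.3
```

Request:
carry_out:
  plan:
    - {"rot":[0,0,0],"xyz":[0,0,0],"grip":255}
    - {"rot":[0,0,0],"xyz":[0,0,0],"grip":255}
    - {"rot":[0,0,0],"xyz":[0,0,0],"grip":255}
    - {"rot":[0,0,0],"xyz":[0,0,0],"grip":255}

```text
clock: 8.35
tool_pos: [0.436, 0.1533, 0.0794]
eef_rot: [0.998, 0.065, 0.002, -0.001]
contact_force: [-0.2, -0.0, 18.9]
opening: 0.004
finger_force: 9.3
```

Run:
```python
from h import *
w=r.snapshot("wrist")[60:330,180:500];t=r.snapshot("top")[130:310,300:450];s=r.snapshot("scene")[140:300,240:430]
f=lambda a,w,h:cv2.resize(a,(w,h),interpolation=2)
o=np.zeros((600,800,3),np.uint8);o[:,:450]=f(w,450,600)*0;o[:380,:450]=f(w,450,380);o[:380,450:767]=f(t,317,380);o[380:600,:261]=f(s,261,220)
cv2.imwrite("pics/p4.png",o[:,:,::-1]);print(r.get_state()['contact_force'])
```

```text
[ 0.83615011 -0.33085533 19.21860868]
```

View pics/p4.png

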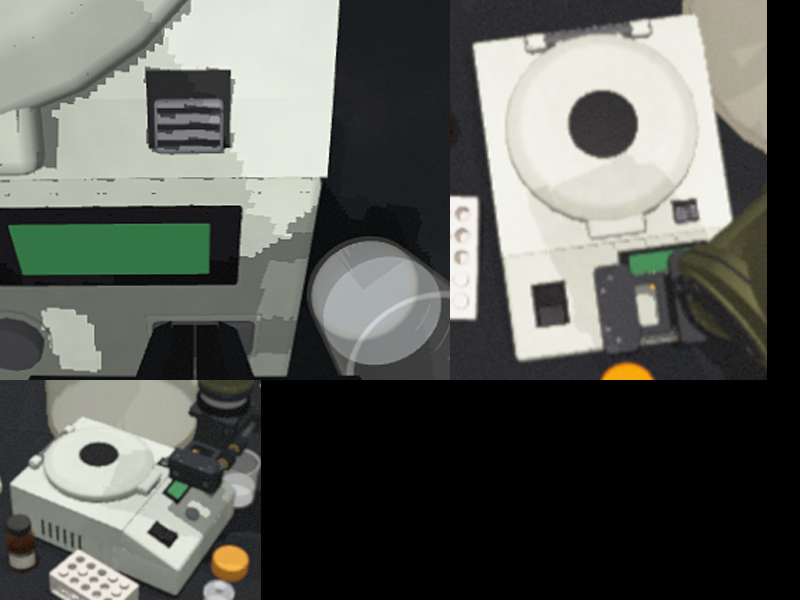

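The lid is shut, the rocker is on, and the fingertip is on the oblong key at about 19 N against its stop. The round key and the other objects are untouched, so I'm handing in.

```bash
python3 -c "
from plant import r
print(r.finish_job())"
```

```text
the job is handed in; nothing more can be done
None
```

I pressed the lid shut until its catch held, switched the mains rocker on, and handed the job in with the short-spin key held fully in at about 19 N; the job took about 8.5 s on the robot's clock, but no verdict came back.

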